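Dial open the bakery blade safe

ROBOT

A 7-joint arm with a two-finger parallel gripper is mounted at the origin on the work surface. World frame = base frame: x ahead of the robot, y to its left, z up, the work surface at z = 0. Lengths are in mm, angles in degrees, forces in N, time in s.
With the tool pointing down it reaches from about 425 to 875 mm from the base axis. Payload 9.9 kg.
Tool frame: the origin (TCP) lies at the very end of the fingers, on their centre line; the grasp point (between the pads) lies 19 mm behind it (arm.hold_point_z is the distance from the TCP to the grasp point, in mm); z points along the fingers, y is the line along which they close (so a half turn about z gives the same grasp; the last joint's range is limited). The gripper opens to 85 mm and grips with 20 to 120 N. Pads are 22 mm wide; open, the fingers measure 114 mm over their backs; the gripper's body (76 mm by 85 mm) begins 54 mm behind the grasp point. The pads swing forward as they close: fully open they stand 13 mm farther back than shut.
Start: joints at [58.51, 32.985, 1.427, 82.34, -0.859, 64.687, -3.237], TCP at [303.173, -603.088, 231.289] pointing down, gripper open.
Joint ranges: [-157.87, 157.87], [-19.46, 123.44], [-87.15, 90], [11.01, 140.99], [-62.26, 242.26], [9.8, 113.94], [-161.44, 161.44]. Speed limits (degrees/s): [127.2, 127.2, 172.46, 172.46, 180, 180, 180].

INTERFACE

Orientations are given as a 3x3 rotation matrix whose columns are the frame's x, y, z axes.
In Python, from workcell import arm, viewer gives the robot as it stands.
- The arm moves only by the tool apply_moves, never from a script. Its argument "commands" is a list of rows, each a list of 3 entries, a list of its own where there are three numbers: the shift along the tool's x, y, z in mm, then the turn, a rotation vector about the tool's x, y, z in rad, then the gripper command: -1 is shut, 1 is fully open, values between are in proportion. A call has 1 to 5 rows; each row shifts and turns the commanded pose from where the row before left it, along the tool's axes as they then stand; what a row does not reach is not made up. A row lasts 1/8 s, in which the tool goes at most 62.5 mm and 10.7 degrees, less where a joint would pass 70% of its speed; a pose out of reach is approached as far as the arm can. A call with a gripper value outside its range is refused whole. The fingers move at their own pace and stop on an object; "squeeze" is the grip in N (left out, the last holds). Time passes only in rows, so rows that do not move let the fingers close. It gives the time, the measured TCP pose, the force, the opening and the grip force at its end, in the units of the state.
- arm.read_state(): the state, without advancing time (a new reading comes with each control period).
- viewer.get_image(name): name is "scene" or "top" or "wrist"; returns the picture (480x640x3 uint8, red, green, blue); there is no depth.
- viewer.get_calibration(name): a dict with "fx", "fy", "cx", "cy" (pixels), "R" (3x3) and "t" (3): a world point X has camera coordinates R X + t. Camera axes: x right, y down, z forward; pixel columns grow to the right and rows downward; lengths in mm; the calibration is good to about 2 mm. A picture is of the moment at which its call begins: read the wrist's pose just before it. get_calibration takes no time and is no camera call; for the wrist camera it gives the pose at the moment of the call.
- arm.close_job(): hands the job in; it is judged then, once.
The state is a dict: "clock": time; "q": joint angles; "joint_velocities": joint speeds; "joint_efforts": joint torques, N m; "tcp_pos": TCP position; "tcp_rot": TCP orientation; "force": force on the tool from outside, world axes, zero at the start; "torque": the same for the moment, N m; "gripper_width": opening from 0.0 (shut) to 1.0 (fully open); "grasp_force": force on a finger pad.
Only numpy, scipy, OpenCV 4.12 (cv2) and the standard library are available. Lean on these libraries where they do the work, as an engineer would, in place of code of your own. Each camera call takes 0.05 s, during which the arm holds its last target. There are 200 camera calls.

TASK

Unlock the bakery's blade safe: turn the three dials so that their white pointers stand squarely on the code, yellow on the first (nearest the rod), green on the middle one and white on the last; then push the steel release rod all the way home (you will need a second grip farther back) until it has driven the green latch pin out of the far end and stops. Push gently, do not ram the rod against the lock, and leave the bakery things around it where they are.

Things in the scene. Friction and masses are not known exactly. Their poses are not given: they have to be found in the camera images.
- safe: Fixed low steel blade safe, 220 (x) x 380 (y) x 55 mm high, origin at the centre of its underside on the table; its -x side has a drawer front and faces the robot at yaw 0; turned by up to 0.3 rad. On its lid (z = 55) stand a grey lock housing and a rod rest.
- bore_mouth (a point): Centre of the mouth of the bore, in the +y face of the grey lock housing, 90.5 mm above the table; axes as the safe. Bore 17 wide, 15 high, 142 mm deep, along -y; the rod enters it. Housing: x -62..62, y -160..0 in the safe's frame, top 104 mm above the table, three dials on it.
- dots (a point): Centre of the housing's top (safe's frame x 0, y -80, z 104 mm); axes as the safe. Around each dial lies a ring (radius 26 mm, on a pale disc) of six flush dots, 60 degrees apart: red at the safe's +x, then counter-clockwise from above yellow, green, blue, white, black.
- rod_rest (a point): Centre of the floor of the U-shaped rod rest, open above: in the safe's frame x -16..16, y 126..141, z 55..104 mm. A lip (x -8..8, y 0..30) carries the rod before the bore; between lip and rest (y 30..126) the rod is free all round, its underside 28 mm above the lid: one grasp can push about 60 mm. Pushed that far, it stays level on the lip and in the bore.
- dial1 (a joint): Dial 1 (nearest the rod's entry, on the side away from the drawer front). Value = angle of its white pointer, counter-clockwise from above, 0 = on the red dot; code 1.047 (yellow dot). Turns both ways (stops at -3 and 3, just short of the blue dot), friction about 0.1 N m, no clicks, stays where left. A gate disc below it lets the rod pass freely only within about 0.2 rad of the code.
- dial1_grip (a point): On dial 1's axis, at the height to grip, 24 mm above the housing's top. Knob: black bar 36 long, 14 wide (between dials open the gripper only to 30-40 mm), standing 4 to 32 mm above the housing's top on a disc 39 mm across. x axis along the bar to its white-striped end (the pointer), z up. In the safe's frame at x +25, y -42 mm.
- dial2 (a joint): Dial 2 (the middle one, on the drawer-front side). Value = angle of its white pointer, counter-clockwise from above, 0 = on the red dot; code 2.094 (green dot). Turns both ways (stops at -3 and 3, just short of the blue dot), friction about 0.1 N m, no clicks, stays where left. A gate disc below it lets the rod pass freely only within about 0.2 rad of the code.
- dial2_grip (a point): On dial 2's axis, at the height to grip, 24 mm above the housing's top. Knob: black bar 36 long, 14 wide (between dials open the gripper only to 30-40 mm), standing 4 to 32 mm above the housing's top on a disc 39 mm across. x axis along the bar to its white-striped end (the pointer), z up. In the safe's frame at x -25, y -78 mm.
- dial3 (a joint): Dial 3 (farthest from the rod's entry, on the side away from the drawer front). Value = angle of its white pointer, counter-clockwise from above, 0 = on the red dot; code -2.094 (white dot). Turns both ways (stops at -3 and 3, just short of the blue dot), friction about 0.1 N m, no clicks, stays where left. A gate disc below it lets the rod pass freely only within about 0.2 rad of the code.
- dial3_grip (a point): On dial 3's axis, at the height to grip, 24 mm above the housing's top. Knob: black bar 36 long, 14 wide (between dials open the gripper only to 30-40 mm), standing 4 to 32 mm above the housing's top on a disc 39 mm across. x axis along the bar to its white-striped end (the pointer), z up. In the safe's frame at x +25, y -114 mm.
- rod: Loose round steel rod, 12 mm diameter, 200 long, 0.17 kg, lying level 89 mm above the table. Origin at its rounded front tip; y axis runs back along it to the tail (safe's +y), roll about it is free. Starts with the tip 13 to 19 mm in the bore. Home: tip at y = -140 in the safe's frame, 60 mm sticking out, nearly all of it the red sleeve.
- rod_tail (a point): Rear end of the rod, 200 mm behind its tip; the last 58 mm are red. Starts about 43 mm beyond the rod rest. The rod slides easily until it meets the latch pin for the last 12 mm (4 N more), then stops hard.
- latch (a joint): Green latch pin, 10 mm diameter, in the housing's far (-y) end face, driven by the rod's tip. 0 = inside, nearly flush; 0.012 m = thrown fully out, rod home. Friction about 4 N; it stays where pushed.
- basket1: Bystander: round light wooden proofing basket, 200 mm across, 75 high; origin at its underside. Leave alone.
- basket2: Bystander: second such basket; origin at its underside. Leave alone.
- flour_jar: Bystander: clear flour jar with white lid, 90 mm across, 140 high; origin at its underside. Leave alone.
- bowl: Bystander: white bowl, 120 mm across, 50 high; origin at its underside. Leave alone.
- scraper: Bystander: blue dough scraper with wooden handle, 97 x 130 mm, on the table before the safe; origin at its underside. Leave alone.
- spoon: Bystander: spoon on the table before the safe; origin at its underside / handle line. Leave alone.
- timer: Bystander: yellow kitchen timer 45 x 60 x 14 mm lying on the safe's lid beside the rod; origin at its underside. Leave alone.
Not all that is in view belongs to the job. Of the things shaped like the rod, the steel one is meant.

How it is judged:
By the outcome, as a careful person would: the job done as asked, in the order asked, and still so for the second after the job is handed in, with the robot touching nothing.
It also fails if it takes over 72 s, if anything falls off the work surface, if the arm or the gripper's body presses on something with over 40 N, if the wrist force passes 120 N, or if a joint passes its speed limit or range.

## Working session

There is one attempt and no reset: what is moved stays moved. The work goes in short steps, Python scripts to look and compute and a tool call to move; the robot and the scene stay as the last step left them, time stands still between calls to the robot, and variables do not carry over. Pictures are saved under pics/ and viewed, at most 10 in all, crops included, and the job is handed in when it is done.

Besides the shell and the picture viewer there is one more tool, called after ">>>" as a command line: name --argument value ..., lists and objects as JSON in quotes. apply_moves: Moves the arm, as the interface text tells. Its arguments: {"type":"object","properties":{"commands":{"type":"array","items":{"type":"array"}},"squeeze":{"type":"number"}},"required":["commands"]}

```bash
mkdir -p pics; python3 - <<'E'
from workcell import arm, viewer
import cv2,numpy as np
s=arm.read_state();print(s)
for n in("scene","top"):
    c=viewer.get_calibration(n);print(n,{k:np.round(v,3).tolist() for k,v in c.items()})
    cv2.imwrite(f"pics/{n}0.png",viewer.get_image(n)[:,:,::-1])
E
```

```text
{'clock': 0.0, 'q': array([58.51064419, 33.03302758,  1.4209426 , 82.38715874, -0.85869171,
       64.68812007, -3.23873462]), 'joint_velocities': array([-0.05196764,  0.04808108,  0.10766855,  0.0813696 ,  0.00103937,
        0.0896984 , -0.0079369 ]), 'joint_efforts': array([ 1.21248540e-03, -7.65742922e+01,  2.25087829e+00, -2.85966951e+01,
        1.53413764e-02,  1.30552080e-02,  3.65814958e-05]), 'tcp_pos': array([ 302.97495879, -602.65621789,  230.43291502]), 'tcp_rot': array([[ 8.93443358e-01,  4.49175098e-01, -8.34909255e-04],
       [ 4.49175868e-01, -8.93442122e-01,  1.48825773e-03],
       [-7.74547860e-05, -1.70469507e-03, -9.99998544e-01]]), 'force': array([ 0.34785395, -0.33754836,  1.03849386]), 'torque': array([-0.02886713,  0.00703746,  0.02056543]), 'grasp_force': 0.0, 'gripper_width': 0.9997196485179872}
scene {'fx': 613.713, 'fy': 613.713, 'cx': 317.487, 'cy': 229.691, 'R': [[0.763, 0.646, 0.002], [0.54, -0.635, -0.552], [-0.355, 0.423, -0.834]], 't': [-379.839, -203.836, 1689.87]}
top {'fx': 623.756, 'fy': 623.756, 'cx': 331.525, 'cy': 239.146, 'R': [[-0.04, -0.999, 0.002], [-0.977, 0.039, -0.209], [0.209, -0.01, -0.978]], 't': [21.159, 509.095, 1469.21]}
```

View pics/top0.png

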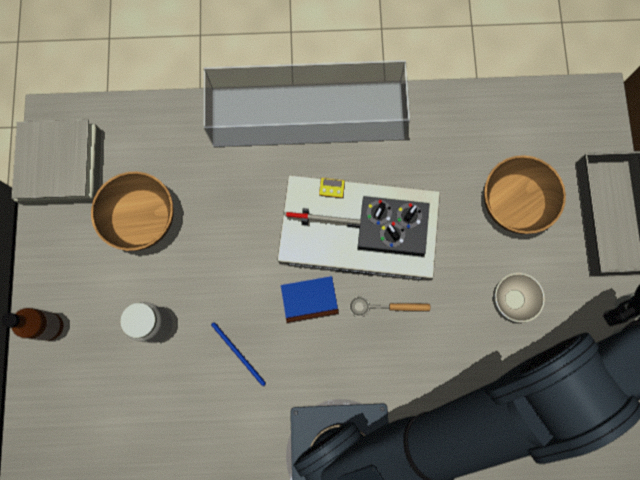

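View pics/scene0.png

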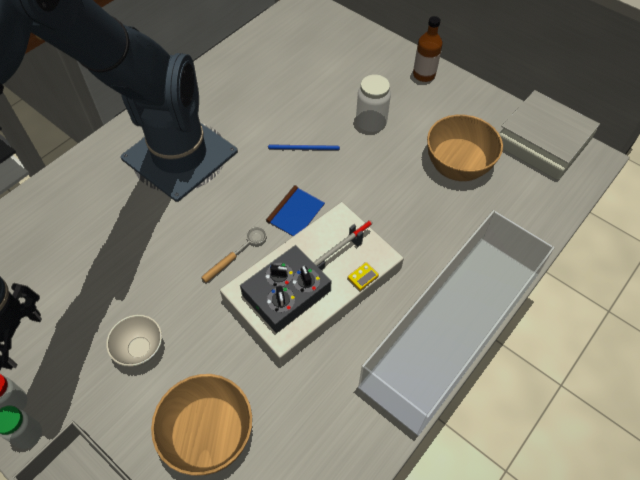

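The top view shows the safe at about (360,228), housing at (393,225), and the red rod tail at (295,215). The scene view agrees, with the housing at (285,285) and the tail at (362,228). Next I'll zoom in on both.

```bash
cat > h.py <<'E'
import numpy as np,cv2
from workcell import arm,viewer
def ray(c,px,z):
    R=np.array(c['R']);t=np.array(c['t']);o=-R.T@t
    d=R.T@np.array([(px[0]-c['cx'])/c['fx'],(px[1]-c['cy'])/c['fy'],1.])
    return o+d*(z-o[2])/d[2]
def proj(c,X):
    p=np.array(c['R'])@np.array(X)+np.array(c['t']);return np.array([c['cx']+c['fx']*p[0]/p[2],c['cy']+c['fy']*p[1]/p[2]])
E
python3 - <<'E'
from h import *
a=cv2.imread('pics/top0.png');b=cv2.imread('pics/scene0.png')
A=cv2.resize(a[170:285,270:445],(800,526),interpolation=cv2.INTER_CUBIC)
cv2.imwrite('pics/z0.png',A)
c=viewer.get_calibration('top')
hsv=cv2.cvtColor(a,cv2.COLOR_BGR2HSV)
m=((hsv[...,0]<6)|(hsv[...,0]>174))&(hsv[...,1]>150)&(hsv[...,2]>80)
n,l,s,ce=cv2.connectedComponentsWithStats(m.astype(np.uint8))
for i in range(1,n):
    if s[i,4]>5: print(s[i],ce[i],ray(c,ce[i],89).round(1))
E
```

```text
[379 200   3   3   9] [380. 201.] [ 591.5 -119.8   89. ]
[409 203   3   4   9] [410.11111111 204.66666667] [ 579.4 -191.8   89. ]
[286 212  22   6  93] [296.97849462 214.82795699] [565.1  81.6  89. ]
[392 222   3   4  10] [393.  223.2] [ 535.2 -147.8   89. ]
```

View pics/z0.png

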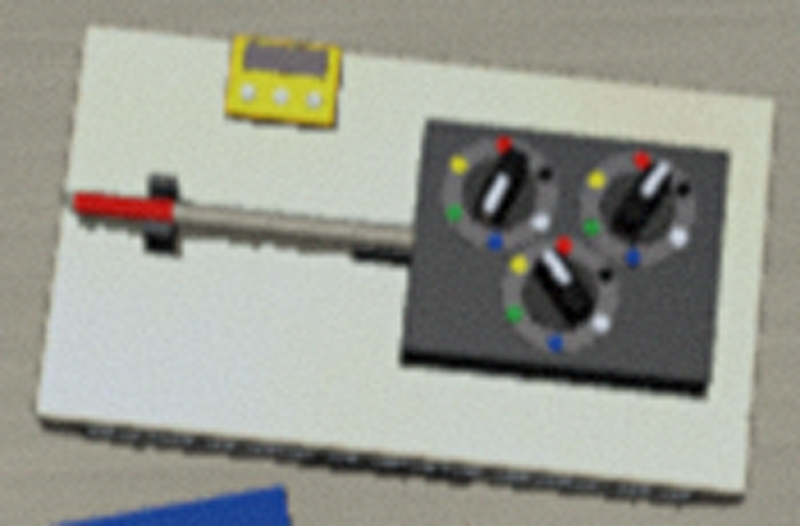

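The zoom shows all three dials with their dot rings. Dial 1's pointer is down-left between green and blue, dial 2's is between red and yellow, and dial 3's is between red and black. I'll fit the safe's frame from the dots.

```bash
cat >> h.py <<'E'
CEN=np.array([[25,-42],[-25,-78],[25,-114.]])
COL={'r':0,'y':60,'g':120,'b':180}
HU={'r':(174,6),'y':(22,34),'g':(45,85),'b':(100,130)}
def blobs(img,k,lo=4):
    h=cv2.cvtColor(img,cv2.COLOR_BGR2HSV);a,b=HU[k];H=h[...,0]
    m=((H>a)|(H<b)) if a>b else (H>a)&(H<b)
    m=m&(h[...,1]>110)&(h[...,2]>60)
    n,l,s,ce=cv2.connectedComponentsWithStats(m.astype(np.uint8))
    return [(ce[i],s[i,4]) for i in range(1,n) if s[i,4]>=lo]
def model(T):  # T = x,y,yaw of the safe origin
    c,s=np.cos(T[2]),np.sin(T[2]);return np.array([[c,-s],[s,c]]),np.array(T[:2])
def fit(img,c,T,z=104,lo=4,tol=12,hidden=()):
    """ match dots nearest to prediction, rigid fit """
    for it in range(4):
        P,Q=[],[];R,t=model(T)
        for k,a in COL.items():
            W=[ray(c,p,z)[:2] for p,_ in blobs(img,k,lo)]
            if not W: continue
            for d in CEN:
                q=d+26*np.array([np.cos(np.radians(a)),np.sin(np.radians(a))])
                e=np.linalg.norm(np.array(W)-(R@q+t),axis=1)
                if e.min()<tol: P.append(q);Q.append(W[e.argmin()])
        P=np.array(P);Q=np.array(Q);p0,q0=P.mean(0),Q.mean(0)
        U,S,V=np.linalg.svd((P-p0).T@(Q-q0));Rn=(U@V).T
        yaw=np.arctan2(Rn[1,0],Rn[0,0]);t=q0-Rn@p0;T=[t[0],t[1],yaw]
    res=np.linalg.norm(Q-(P@Rn.T+t),axis=1)
    return T,len(P),res.max()
def pointers(img,c,T,z=136):
    """ angle of white stripe pixels within 17 mm of the axis """
    R,t=model(T);out=[]
    h=cv2.cvtColor(img,cv2.COLOR_BGR2HSV);m=(h[...,1]<60)&(h[...,2]>150)
    ys,xs=np.nonzero(m)
    W=np.array([ray(c,(x,y),z)[:2] for x,y in zip(xs,ys)]);S=(W-t)@R
    for d in CEN:
        v=S-d;v=v[np.linalg.norm(v,axis=1)<18.5];w=v.mean(0)
        out.append((round(np.degrees(np.arctan2(w[1],w[0])),1),len(v),w.round(1).tolist()))
    return out
E
python3 - <<'E'
from h import *
a=cv2.imread('pics/top0.png');c=viewer.get_calibration('top')
yaw=np.arctan2(-(579-591),72)*-1  # from red dots 1 and 3 
v=np.array([591.5-579.4,-119.8+191.8]);yaw=np.arctan2(v[1],v[0])-np.pi/2
R,_=model([0,0,yaw]);t=np.array([591.5,-119.8])-R@np.array([51,-42])
T,n,r=fit(a,c,[*t,yaw],lo=3);print(T,n,r);print(pointers(a,c,T))
R,t=model(T)
for nme,p in dict(d1=CEN[0],d2=CEN[1],d3=CEN[2],rod108=[0,108],dots=[0,-80]).items(): print(nme,(R@np.array(p)+t).round(1))
E
```

```text
[np.float64(542.5188194264562), np.float64(-68.815151088468), np.float64(-0.15125735617981198)] 12 0.7830999757211211
[(np.float64(159.5), 16, [-8.8, 3.3]), (np.float64(39.7), 16, [6.8, 5.6]), (np.float64(-29.3), 15, [8.2, -4.6])]
d1 [ 560.9 -114.1]
d2 [ 506.1 -142.2]
d3 [ 550.1 -185.3]
rod108 [558.8  38. ]
dots [ 530.5 -147.9]
```

The dots fit within 0.8 mm. I'll go above the housing now and take the wrist view.

>>> apply_moves --commands '[[[41, -30.5, -5], [0, 0, 0], -0.15], [[41, -30.5, -5], [0, 0, 0], -0.15], [[41, -30.5, -5], [0, 0, 0], -0.15], [[41, -30.5, -5], [0, 0, 0], -0.15], [[41, -30.5, -5], [0, 0, 0], -0.15]]'

```text
clock: 0.72
tcp_pos: [418.3, -373.1, 256.2]
tcp_rot: [[0.893, 0.449, -0.0], [0.449, -0.893, 0.0], [-0.0, -0.0, -1.0]]
force: [1.3, 0.2, 0.3]
gripper_width: 0.425
grasp_force: 0.0
```

>>> apply_moves --commands '[[[41, -30.5, -5], [0, 0, 0], -0.15], [[41, -30.5, -5], [0, 0, 0], -0.15], [[41, -30.5, -5], [0, 0, 0], -0.15], [[41, -30.5, -5], [0, 0, 0], -0.15], [[41, -30.5, -5], [0, 0, 0], -0.15]]'

```text
clock: 1.35
tcp_pos: [532.9, -144.9, 281.3]
tcp_rot: [[0.893, 0.449, -0.0], [0.449, -0.893, 0.0], [-0.0, -0.0, -1.0]]
force: [1.2, -0.5, -0.9]
gripper_width: 0.431
grasp_force: 0.0
```

>>> apply_moves --commands '[[[0, 0, 0], [0, 0, -0.16], -0.15], [[0, 0, 0], [0, 0, -0.16], -0.15], [[0, 0, 0], [0, 0, -0.16], -0.15], [[0, 0, 0], [0, 0, -0.16], -0.15], [[0, 0, 0], [0, 0, -0.16], -0.15]]'

```text
clock: 1.98
tcp_pos: [532.2, -146.4, 280.9]
tcp_rot: [[0.295, 0.955, -0.001], [0.955, -0.295, 0.0], [-0.0, -0.001, -1.0]]
force: [-0.5, 0.3, 0.2]
gripper_width: 0.429
grasp_force: 0.0
```

>>> apply_moves --commands '[[[0, 0, 0], [0, 0, -0.16], -0.15], [[0, 0, 0], [0, 0, 0], -0.15], [[0, 0, 0], [0, 0, 0], -0.15]]'

```text
clock: 2.35
tcp_pos: [532.4, -146.5, 281.1]
tcp_rot: [[0.148, 0.989, -0.0], [0.989, -0.148, 0.0], [0.0, -0.0, -1.0]]
force: [0.5, 0.8, -1.1]
gripper_width: 0.429
grasp_force: 0.0
```

```bash
cat >> h.py <<'E'
def go(X,head):
    """shift in tool axes to X (TCP) and world turn to heading (deg) -> tool z turn"""
    s=arm.read_state();M=s['tcp_rot'];h=np.degrees(np.arctan2(M[1,0],M[0,0]))
    d=(head-h+180)%360-180
    print('tcp',s['tcp_pos'].round(1),'head',h.round(1),'zaxis',M[:,2].round(3),'shift',(M.T@(np.array(X)-s['tcp_pos'])).round(1),'turn z rad',round(-np.radians(d),3),'q7',s['q'][6].round(1),'F',s['force'].round(1),'w',round(s['gripper_width']*85,1),'gf',s['grasp_force'],'t',s['clock'])
def wrist(name):
    c=viewer.get_calibration('wrist');im=viewer.get_image('wrist')[:,:,::-1].copy();cv2.imwrite(f'pics/{name}.png',im);return im,c
E
python3 - <<'E'
from h import *
go([560.9,-114.1,109],150.8)
im,c=wrist('w0');T=[542.5,-68.8,-.1513]
print(proj(c,[560.9,-114.1,104]),proj(c,[550,-185,104]))
try:
    T,n,r=fit(im,c,T,lo=25);print(T,n,r);print(pointers(im,c,T))
except Exception as e: print(e)
E
```

```text
tcp [ 532.4 -146.5  281.1] head 81.5 zaxis [-0.  0. -1.] shift [ 36.3  23.4 172.1] turn z rad -1.21 q7 -4.8 F [ 0.5  0.8 -1.1] w 36.5 gf 0.0 t 2.35
[352.15228101 160.79545627] [349.90592211 250.31811047]
[np.float64(541.6829977655306), np.float64(-68.99256269099573), np.float64(-0.1499796672894418)] 12 0.4171625570724465
[(np.float64(161.0), 213, [-8.4, 2.9]), (np.float64(40.4), 186, [6.9, 5.9]), (np.float64(nan), 0, [nan, nan])]h.py:43: RuntimeWarning: Mean of empty slice.
  v=S-d;v=v[np.linalg.norm(v,axis=1)<18.5];w=v.mean(0)
  ret = um.true_divide(
```

View pics/w0.png

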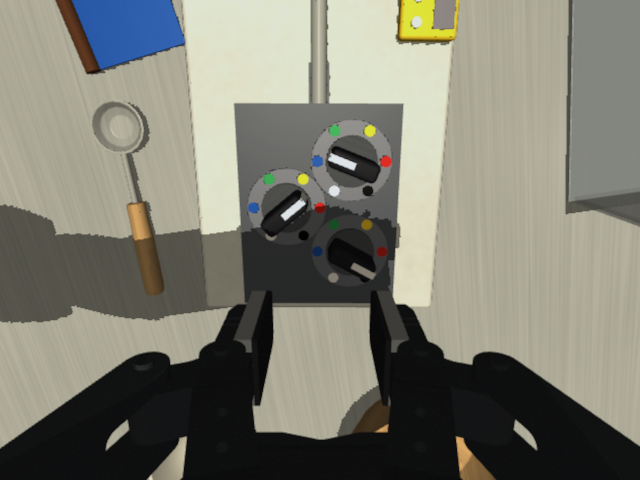

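The wrist view shows dial 1 at (350,160), dial 2 at (286,207) and dial 3 at (350,252, in shadow). The pointers agree with the top view, and the frame fits within 0.4 mm. I'll go to dial 1.

>>> apply_moves --commands '[[[36, 23, 0], [0, 0, 0], -0.15], [[0, 0, 12], [0, 0, -0.175], -0.15], [[0, 0, 12], [0, 0, -0.175], -0.15], [[0, 0, 12], [0, 0, -0.175], -0.15], [[0, 0, 12], [0, 0, -0.175], -0.15]]' --squeeze 50

```text
clock: 3.02
tcp_pos: [560.5, -114.0, 232.9]
tcp_rot: [[-0.53, 0.848, -0.0], [0.848, 0.53, -0.0], [-0.0, -0.0, -1.0]]
force: [0.6, -0.5, 0.4]
gripper_width: 0.424
grasp_force: 0.0
```

>>> apply_moves --commands '[[[0, 0, 12], [0, 0, -0.175], -0.15], [[0, 0, 12], [0, 0, -0.175], -0.15], [[0, 0, 12], [0, 0, -0.179], -0.15], [[0, 0, 0], [0, 0, 0], -0.15], [[0, 0, 0], [0, 0, 0], -0.15]]'

```text
clock: 3.65
tcp_pos: [560.7, -114.1, 197.7]
tcp_rot: [[-0.882, 0.472, 0.0], [0.472, 0.882, -0.0], [-0.0, 0.0, -1.0]]
force: [0.9, -1.0, 0.3]
gripper_width: 0.427
grasp_force: 0.0
```

```bash
python3 - <<'E'
from h import *
go([560.4,-114.2,109],151.9)
E
```

```text
tcp [ 560.7 -114.1  197.7] head 151.8 zaxis [ 0. -0. -1.] shift [ 0.2 -0.2 88.7] turn z rad -0.001 q7 50.2 F [ 0.9 -1.   0.3] w 36.3 gf 0.0 t 3.65
```

>>> apply_moves --commands '[[[0, 0, 30], [0, 0, 0], -0.15], [[0, 0, 30], [0, 0, 0], -0.15], [[0, 0, 18], [0, 0, 0], -0.15], [[0, 0, 10], [0, 0, 0], -0.15], [[0, 0, 0], [0, 0, 0], -0.15]]'

```text
clock: 4.28
tcp_pos: [560.5, -114.0, 109.3]
tcp_rot: [[-0.883, 0.469, -0.0], [0.469, 0.883, -0.0], [0.0, -0.0, -1.0]]
force: [0.6, -0.5, 0.8]
gripper_width: 0.425
grasp_force: 0.0
```

>>> apply_moves --commands '[[[0, 0, 0], [0, 0, 0], -1], [[0, 0, 0], [0, 0, 0], -1], [[0, 0, 0], [0, 0, 0], -1], [[0, 0, 0], [0, 0, 0], -1]]'

```text
clock: 4.78
tcp_pos: [560.9, -114.6, 110.3]
tcp_rot: [[-0.883, 0.469, 0.001], [0.469, 0.883, -0.001], [-0.002, 0.0, -1.0]]
force: [-0.9, -1.3, 7.0]
gripper_width: 0.153
grasp_force: 49.0
```

>>> apply_moves --commands '[[[0, 0, 0], [0, 0, 0.17], -1], [[0, 0, 0], [0, 0, 0.175], -1], [[0, 0, 0], [0, 0, 0.175], -1], [[0, 0, 0], [0, 0, 0.175], -1], [[0, 0, 0], [0, 0, 0.175], -1]]'

```text
clock: 5.4
tcp_pos: [560.6, -114.8, 110.4]
tcp_rot: [[-0.206, 0.979, 0.001], [0.979, 0.206, -0.001], [-0.001, 0.001, -1.0]]
force: [-2.4, -1.4, 6.4]
gripper_width: 0.155
grasp_force: 48.7
```

>>> apply_moves --commands '[[[0, 0, 0], [0, 0, 0.175], -1], [[0, 0, 0], [0, 0, 0.175], -1], [[0, 0, 0], [0, 0, 0.175], -1], [[0, 0, 0], [0, 0, 0.175], -1], [[0, 0, 0], [0, 0, 0.175], -1]]'

```text
clock: 6.02
tcp_pos: [560.2, -114.7, 110.4]
tcp_rot: [[0.619, 0.785, 0.0], [0.785, -0.619, -0.001], [-0.0, 0.001, -1.0]]
force: [-3.2, -1.0, 6.4]
gripper_width: 0.152
grasp_force: 48.9
```

>>> apply_moves --commands '[[[0, 0, 0], [0, 0, 0.01], -1], [[0, 0, 0], [0, 0, 0], -1], [[0, 0, 0], [0, 0, 0], -1]]'

```text
clock: 6.4
tcp_pos: [560.2, -114.8, 110.3]
tcp_rot: [[0.623, 0.783, 0.0], [0.783, -0.623, -0.001], [-0.0, 0.001, -1.0]]
force: [-3.8, -2.2, 7.9]
gripper_width: 0.154
grasp_force: 49.5
```

```bash
python3 - <<'E'
from h import *
go([560.4,-114.2,109],51.4)
E
```

```text
tcp [ 560.2 -114.8  110.3] head 51.5 zaxis [ 0.    -0.001 -1.   ] shift [ 0.6 -0.2  1.3] turn z rad 0.002 q7 -33.1 F [-3.8 -2.2  7.9] w 13.1 gf 49.4571715593338 t 6.4
```

>>> apply_moves --commands '[[[0, 0, 0], [0, 0, 0], -0.15], [[0, 0, 0], [0, 0, 0], -0.15], [[0, 0, 0], [0, 0, 0], -0.15], [[0, 0, -40], [0, 0, 0], -0.15], [[0, 0, -45], [0, 0, 0], -0.15]]'

```text
clock: 7.02
tcp_pos: [560.0, -113.9, 194.6]
tcp_rot: [[0.622, 0.783, -0.002], [0.783, -0.622, 0.0], [-0.001, -0.002, -1.0]]
force: [0.7, -0.0, 0.6]
gripper_width: 0.424
grasp_force: 0.0
```

>>> apply_moves --commands '[[[-28, -13, 0], [0, 0, 0], -0.15], [[-28, -13, 0], [0, 0, 0], -0.15], [[0, 0, 0], [0, 0, 0.175], -0.15], [[0, 0, 0], [0, 0, 0.175], -0.15], [[0, 0, 0], [0, 0, 0], -0.15]]'

```text
clock: 7.65
tcp_pos: [505.3, -141.7, 194.3]
tcp_rot: [[0.852, 0.524, 0.0], [0.524, -0.852, -0.0], [-0.0, 0.0, -1.0]]
force: [-0.3, -0.3, -0.7]
gripper_width: 0.424
grasp_force: 0.0
```

```bash
python3 - <<'E'
from h import *
go([505.6,-142.3,109],31.4)
im,c=wrist('w1');b=cv2.imread('pics/w0.png')
T=[542,-68.9,-.1503]
print(pointers(im,c,T))
t=viewer.get_image('top')[:,:,::-1].copy();cv2.imwrite('pics/t1.png',t);print(pointers(t,viewer.get_calibration('top'),T))
E
```

```text
tcp [ 505.3 -141.7  194.3] head 31.6 zaxis [ 0. -0. -1.] shift [-0.1  0.6 85.3] turn z rad 0.003 q7 -45.9 F [-0.3 -0.3 -0.7] w 36.0 gf 0.0 t 7.65
[(np.float64(28.0), 885, [2.3, 1.2]), (np.float64(nan), 0, [nan, nan]), (np.float64(-30.8), 279, [10.0, -6.0])]
[(np.float64(59.2), 18, [4.6, 7.7]), (np.float64(nan), 0, [nan, nan]), (np.float64(nan), 0, [nan, nan])]h.py:43: RuntimeWarning: Mean of empty slice.
  v=S-d;v=v[np.linalg.norm(v,axis=1)<18.5];w=v.mean(0)
  ret = um.true_divide(
```

Dial 1 measures 59.2° against 60°, which is good. Now dial 2.

>>> apply_moves --commands '[[[0, 0.6, 30], [0, 0, 0], -0.15], [[0, 0, 30], [0, 0, 0], -0.15], [[0, 0, 15], [0, 0, 0], -0.15], [[0, 0, 10], [0, 0, 0], -0.15], [[0, 0, 0], [0, 0, 0], -0.15]]'

```text
clock: 8.38
tcp_pos: [505.6, -142.4, 109.2]
tcp_rot: [[0.852, 0.523, -0.0], [0.523, -0.852, 0.0], [-0.0, -0.0, -1.0]]
force: [-1.7, 0.1, 0.0]
gripper_width: 0.423
grasp_force: 0.0
```

>>> apply_moves --commands '[[[0, 0, 0], [0, 0, 0], -1], [[0, 0, 0], [0, 0, 0], -1], [[0, 0, 0], [0, 0, 0], -1], [[0, 0, 0], [0, 0, 0], -1]]'

```text
clock: 8.88
tcp_pos: [506.0, -142.3, 110.2]
tcp_rot: [[0.853, 0.523, 0.001], [0.523, -0.853, -0.0], [0.001, 0.001, -1.0]]
force: [-1.5, 1.4, 6.2]
gripper_width: 0.155
grasp_force: 49.3
```

>>> apply_moves --commands '[[[0, 0, 0], [0, 0, -0.174], -1], [[0, 0, 0], [0, 0, -0.174], -1], [[0, 0, 0], [0, 0, -0.174], -1], [[0, 0, 0], [0, 0, -0.174], -1], [[0, 0, 0], [0, 0, -0.174], -1]]'

```text
clock: 9.5
tcp_pos: [505.7, -142.0, 110.2]
tcp_rot: [[0.145, 0.989, 0.001], [0.989, -0.145, -0.0], [0.0, 0.001, -1.0]]
force: [-3.0, 3.0, 6.6]
gripper_width: 0.156
grasp_force: 49.5
```

>>> apply_moves --commands '[[[0, 0, 0], [0, 0, -0.174], -1], [[0, 0, 0], [0, 0, -0.174], -1], [[0, 0, 0], [0, 0, -0.174], -1], [[0, 0, 0], [0, 0, 0], -1], [[0, 0, 0], [0, 0, 0], -1]]'

```text
clock: 10.12
tcp_pos: [505.5, -142.0, 110.2]
tcp_rot: [[-0.363, 0.932, 0.0], [0.932, 0.363, -0.0], [-0.0, 0.0, -1.0]]
force: [-2.7, 2.6, 9.7]
gripper_width: 0.156
grasp_force: 49.8
```

```bash
python3 - <<'E'
from h import *
go([505.6,-142.3,109],111.4)
E
```

```text
tcp [ 505.5 -142.   110.2] head 111.3 zaxis [ 0. -0. -1.] shift [-0.3 -0.   1.2] turn z rad -0.002 q7 15.7 F [-2.7  2.6  9.7] w 13.3 gf 49.79462206363678 t 10.125
```

>>> apply_moves --commands '[[[0, 0, 0], [0, 0, 0], -0.15], [[0, 0, 0], [0, 0, 0], -0.15], [[0, 0, 0], [0, 0, 0], -0.15], [[0, 0, -40], [0, 0, 0], -0.15], [[0, 0, -45], [0, 0, 0], -0.15]]'

```text
clock: 10.75
tcp_pos: [505.1, -142.2, 194.7]
tcp_rot: [[-0.363, 0.932, -0.002], [0.932, 0.363, 0.001], [0.001, -0.001, -1.0]]
force: [0.3, 0.1, 1.1]
gripper_width: 0.424
grasp_force: 0.0
```

>>> apply_moves --commands '[[[-28, 12.7, 0], [0, 0, 0], -0.15], [[-28, 12.7, 0], [0, 0, 0], -0.15], [[0, 0, 0], [0, 0, -0.178], -0.15], [[0, 0, 0], [0, 0, -0.178], -0.15], [[0, 0, 0], [0, 0, -0.178], -0.15]]'

```text
clock: 11.38
tcp_pos: [549.5, -185.4, 194.1]
tcp_rot: [[-0.79, 0.613, -0.0], [0.613, 0.79, 0.0], [0.0, -0.0, -1.0]]
force: [0.8, 0.9, -1.4]
gripper_width: 0.423
grasp_force: 0.0
```

>>> apply_moves --commands '[[[0, 0, 0], [0, 0, 0], -0.15]]'

```text
clock: 11.5
tcp_pos: [549.4, -185.6, 194.1]
tcp_rot: [[-0.786, 0.619, -0.0], [0.619, 0.786, 0.0], [0.001, 0.0, -1.0]]
force: [-0.4, -0.5, 0.7]
gripper_width: 0.428
grasp_force: 0.0
```

```bash
python3 - <<'E' 2>/dev/null
from h import *
go([549.6,-185.4,109],141.9)
T=[542,-68.9,-.1503]
t=viewer.get_image('top')[:,:,::-1].copy();print(pointers(t,viewer.get_calibration('top'),T))
E
```

```text
tcp [ 549.4 -185.6  194.1] head 141.8 zaxis [-0.  0. -1.] shift [-0.1  0.2 85.1] turn z rad -0.002 q7 48.9 F [-0.4 -0.5  0.7] w 36.4 gf 0.0 t 11.5
[(np.float64(60.0), 21, [4.7, 8.2]), (np.float64(117.3), 22, [-3.8, 7.4]), (np.float64(nan), 0, [nan, nan])]
```

>>> apply_moves --commands '[[[0, 0, 30], [0, 0, 0], -0.15], [[0, 0, 30], [0, 0, 0], -0.15], [[0, 0, 15], [0, 0, 0], -0.15], [[0, 0, 10], [0, 0, 0], -0.15], [[0, 0, 0], [0, 0, 0], -0.15]]'

```text
clock: 12.18
tcp_pos: [549.6, -185.2, 109.2]
tcp_rot: [[-0.786, 0.618, -0.0], [0.618, 0.786, 0.0], [0.0, -0.0, -1.0]]
force: [-0.2, -0.9, -0.6]
gripper_width: 0.423
grasp_force: 0.0
```

>>> apply_moves --commands '[[[0, 0, 0], [0, 0, 0], -1], [[0, 0, 0], [0, 0, 0], -1], [[0, 0, 0], [0, 0, 0], -1], [[0, 0, 0], [0, 0, 0], -1]]'

```text
clock: 12.68
tcp_pos: [549.9, -185.7, 110.3]
tcp_rot: [[-0.786, 0.618, 0.001], [0.618, 0.786, -0.001], [-0.001, 0.0, -1.0]]
force: [-1.6, -1.1, 6.2]
gripper_width: 0.153
grasp_force: 49.2
```

>>> apply_moves --commands '[[[0, 0, 0], [0, 0, 0.175], -1], [[0, 0, 0], [0, 0, 0.175], -1], [[0, 0, 0], [0, 0, 0.175], -1], [[0, 0, 0], [0, 0, 0.175], -1], [[0, 0, 0], [0, 0, 0.175], -1]]'

```text
clock: 13.3
tcp_pos: [549.6, -185.8, 110.3]
tcp_rot: [[-0.024, 1.0, 0.001], [1.0, 0.024, -0.001], [-0.001, 0.001, -1.0]]
force: [-2.9, -0.9, 6.2]
gripper_width: 0.157
grasp_force: 49.3
```

>>> apply_moves --commands '[[[0, 0, 0], [0, 0, 0.175], -1], [[0, 0, 0], [0, 0, 0.175], -1], [[0, 0, 0], [0, 0, 0.175], -1], [[0, 0, 0], [0, 0, 0.178], -1], [[0, 0, 0], [0, 0, 0], -1]]'

```text
clock: 13.92
tcp_pos: [549.4, -185.8, 110.2]
tcp_rot: [[0.626, 0.78, 0.0], [0.78, -0.626, -0.001], [-0.0, 0.001, -1.0]]
force: [-3.3, -0.3, 7.9]
gripper_width: 0.157
grasp_force: 49.5
```

```bash
python3 - <<'E'
from h import *
go([549.6,-185.4,109],51.4)
E
```

```text
tcp [ 549.4 -185.8  110.2] head 51.3 zaxis [ 0.    -0.001 -1.   ] shift [ 0.4 -0.1  1.2] turn z rad -0.003 q7 -26.2 F [-3.3 -0.3  7.9] w 13.3 gf 49.50287461280823 t 13.925
```

>>> apply_moves --commands '[[[0, 0, 0], [0, 0, 0], -0.15], [[0, 0, 0], [0, 0, 0], -0.15], [[0, 0, 0], [0, 0, 0], -0.15], [[0, 0, -40], [0, 0, 0], -0.15], [[0, 0, -45], [0, 0, 0], -0.15]]'

```text
clock: 14.55
tcp_pos: [549.1, -185.2, 194.6]
tcp_rot: [[0.623, 0.782, -0.002], [0.782, -0.623, 0.001], [-0.001, -0.002, -1.0]]
force: [0.9, -0.6, -0.0]
gripper_width: 0.424
grasp_force: 0.0
```

>>> apply_moves --commands '[[[45, -33.3, 0], [0, 0, 0], -0.15], [[45, -33.3, 0], [0, 0, 0], -0.15], [[45, -33.3, 0], [0, 0, 0], -0.15], [[45, -33.3, 0], [0, 0, 0], -0.15], [[0, 0, 0], [0, 0, -0.175], -0.15]]'

```text
clock: 15.18
tcp_pos: [557.4, 45.3, 194.3]
tcp_rot: [[0.468, 0.884, 0.0], [0.884, -0.468, 0.003], [0.003, -0.001, -1.0]]
force: [0.5, -0.7, -0.2]
gripper_width: 0.424
grasp_force: 0.0
```

>>> apply_moves --commands '[[[0, 0, 0], [0, 0, -0.175], -0.15], [[0, 0, 0], [0, 0, -0.175], -0.15], [[0, 0, 0], [0, 0, 0], -0.15], [[0, 0, 0], [0, 0, 0], -0.15]]'

```text
clock: 15.68
tcp_pos: [557.6, 38.3, 194.2]
tcp_rot: [[0.152, 0.988, -0.0], [0.988, -0.152, 0.0], [0.0, -0.0, -1.0]]
force: [0.0, -0.3, -0.7]
gripper_width: 0.425
grasp_force: 0.0
```

```bash
cat >> h.py <<'E'
def tail(img,c,T,z=91):
    """red sleeve outline in the safe's frame: y and x extent"""
    R,t=model(T);h=cv2.cvtColor(img,cv2.COLOR_BGR2HSV)
    m=(((h[...,0]<8)|(h[...,0]>172))&(h[...,1]>130)&(h[...,2]>60)).astype(np.uint8)
    n,l,s,ce=cv2.connectedComponentsWithStats(m)
    for i in range(1,n):
        if s[i,4]<40: continue
        ys,xs=np.nonzero(l==i);S=(np.array([ray(c,(x,y),z)[:2] for x,y in zip(xs,ys)])-t)@R
        if abs(S[:,0].mean())<15 and S[:,1].mean()>0: print('sleeve y',S[:,1].min().round(1),S[:,1].max().round(1),'x mean',S[:,0].mean().round(2),len(S))
E
python3 - <<'E' 2>/dev/null
from h import *
T=[542,-68.9,-.1503]
go([558.2,37.9,70],81.4)
for n in('top','scene'):
    t=viewer.get_image(n)[:,:,::-1].copy();c=viewer.get_calibration(n);cv2.imwrite(f'pics/{n}2.png',t)
    print(n,pointers(t,c,T));tail(t,c,T)
im,c=wrist('w2');tail(im,c,T)
E
```

```text
tcp [557.6  38.3 194.2] head 81.3 zaxis [-0.  0. -1.] shift [ -0.3   0.7 124.2] turn z rad -0.002 q7 -23.7 F [ 0.  -0.3 -0.7] w 36.2 gf 0.0 t 15.675
top [(np.float64(59.2), 18, [4.6, 7.7]), (np.float64(116.2), 21, [-3.8, 7.7]), (np.float64(-118.5), 19, [-4.4, -8.1])]
sleeve y 139.8 178.9 x mean -0.48 78
scene [(np.float64(80.4), 16, [1.6, 9.5]), (np.float64(128.6), 12, [-7.1, 9.0]), (np.float64(-140.3), 17, [-7.5, -6.2])]
sleeve y 129.1 181.5 x mean -2.42 89
sleeve y 126.2 178.3 x mean -0.09 1860
```

View pics/w2.png

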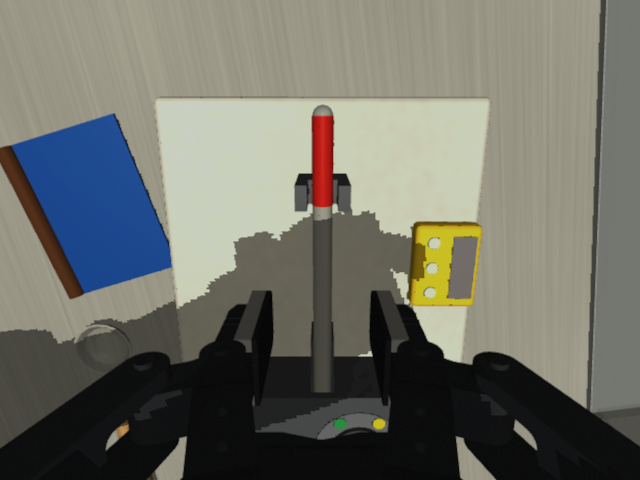

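The wrist view shows the rod running straight between the open fingers at column 322, with the sleeve at rows 115–207 and the timer clear of the fingers. Dial 2 read about 117° in the coarse top view, so I'll recheck it from the earlier wrist pose before pushing.

>>> apply_moves --commands '[[[-47, 0.7, -22], [0, 0, 0], -0.15], [[-47, 0.7, -22], [0, 0, 0], -0.15], [[-47, 0.7, -22], [0, 0, 0], -0.15], [[-47, 0.7, -22], [0, 0, 0], -0.15], [[0, 0, 0], [0, 0, 0], -0.15]]'

```text
clock: 16.45
tcp_pos: [532.5, -152.6, 283.9]
tcp_rot: [[0.155, 0.988, 0.003], [0.988, -0.155, -0.003], [-0.002, 0.003, -1.0]]
force: [0.5, 0.0, 0.1]
gripper_width: 0.43
grasp_force: 0.0
```

>>> apply_moves --commands '[[[0, 0, 0], [0, 0, 0], -0.15]]'

```text
clock: 16.58
tcp_pos: [532.6, -147.3, 282.1]
tcp_rot: [[0.148, 0.989, -0.0], [0.989, -0.148, 0.001], [0.001, -0.0, -1.0]]
force: [0.1, 1.4, 0.7]
gripper_width: 0.427
grasp_force: 0.0
```

```bash
python3 - <<'E' 2>/dev/null
from h import *
im,c=wrist('w3');T=[541.7,-69,-.150]
T,n,r=fit(im,c,T,lo=25);print(T,n,r);print(pointers(im,c,T))
R,t=model(T);o=proj(c,[530,-148,120]).astype(int);print(o)
cv2.imwrite('pics/w3c.png',cv2.resize(im[95:310,225:415],None,fx=2.7,fy=2.7,interpolation=cv2.INTER_CUBIC))
E
```

```text
[np.float64(541.6761395746004), np.float64(-68.96934636611883), np.float64(-0.14988416312934333)] 12 0.34048999037563404
[(np.float64(59.4), 213, [4.5, 7.6]), (np.float64(119.8), 190, [-4.6, 8.0]), (np.float64(nan), 0, [nan, nan])]
[317 213]
```

View pics/w3c.png

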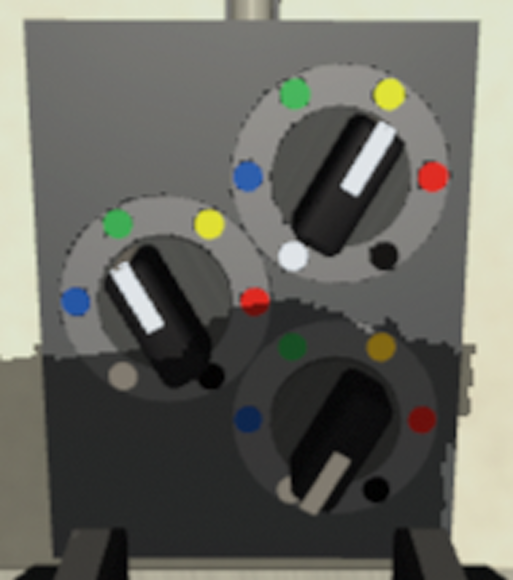

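The crop shows the pointers on yellow (dial 1, 59.4°), green (dial 2, 119.8°) and white (dial 3, in shadow). All the dials are right. Now the rod.

>>> apply_moves --commands '[[[47, -0.6, 23], [0, 0, 0], -0.15], [[47, -0.6, 23], [0, 0, 0], -0.15], [[47, -0.6, 23], [0, 0, 0], -0.15], [[47, -0.6, 23], [0, 0, 0], -0.15], [[0, 0, 0], [0, 0, 0], -0.15]]'

```text
clock: 17.25
tcp_pos: [556.6, 44.9, 188.1]
tcp_rot: [[0.139, 0.99, -0.004], [0.99, -0.139, 0.002], [0.002, -0.004, -1.0]]
force: [-0.4, -0.3, -0.4]
gripper_width: 0.42
grasp_force: 0.0
```

>>> apply_moves --commands '[[[0, 0, 0], [0, 0, 0], -0.15]]'

```text
clock: 17.38
tcp_pos: [557.6, 39.2, 189.9]
tcp_rot: [[0.146, 0.989, -0.001], [0.989, -0.146, -0.0], [-0.0, -0.001, -1.0]]
force: [0.2, -0.5, 0.2]
gripper_width: 0.425
grasp_force: 0.0
```

```bash
python3 - <<'E'
from h import *
go([558.2,38.8,70],81.4)
E
```

```text
tcp [557.6  39.2 189.9] head 81.6 zaxis [-0.001 -0.    -1.   ] shift [ -0.3   0.8 119.9] turn z rad 0.004 q7 -23.8 F [ 0.2 -0.5  0.2] w 36.1 gf 0.0 t 17.375
```

>>> apply_moves --commands '[[[-0.3, 0.8, 40], [0, 0, 0.003], -0.15], [[0, 0, 40], [0, 0, 0], -0.15], [[0, 0, 28], [0, 0, 0], -0.15], [[0, 0, 12], [0, 0, 0], -0.15], [[0, 0, 0], [0, 0, 0], -0.15]]'

```text
clock: 18.0
tcp_pos: [558.7, 37.4, 70.3]
tcp_rot: [[0.151, 0.988, -0.0], [0.988, -0.151, -0.0], [-0.0, -0.0, -1.0]]
force: [0.3, -1.1, 0.4]
gripper_width: 0.425
grasp_force: 0.0
```

>>> apply_moves --commands '[[[0, 0, 0], [0, 0, 0], -1], [[0, 0, 0], [0, 0, 0], -1], [[0, 0, 0], [0, 0, 0], -1], [[0, 0, 0], [0, 0, 0], -1]]' --squeeze 40

```text
clock: 18.5
tcp_pos: [559.5, 37.9, 71.5]
tcp_rot: [[0.151, 0.989, 0.002], [0.989, -0.151, 0.0], [0.0, 0.002, -1.0]]
force: [-1.2, -1.0, 7.4]
gripper_width: 0.123
grasp_force: 39.2
```

```bash
python3 - <<'E'
from h import *
go([541.9+.1495*46,-69+.9888*46,70],81.4)
E
```

```text
tcp [559.5  37.9  71.5] head 81.3 zaxis [ 0.002  0.    -1.   ] shift [-62.3  -1.3   1.4] turn z rad -0.001 q7 -26.7 F [-1.2 -1.   7.4] w 10.5 gf 39.18836295604706 t 18.5
```

>>> apply_moves --commands '[[[-3, 0, 0], [0, 0, 0], -1], [[-3, 0, 0], [0, 0, 0], -1], [[-3, 0, 0], [0, 0, 0], -1], [[-3, 0, 0], [0, 0, 0], -1], [[-3, 0, 0], [0, 0, 0], -1]]'

```text
clock: 19.12
tcp_pos: [557.9, 24.9, 71.5]
tcp_rot: [[0.149, 0.989, 0.003], [0.989, -0.149, 0.002], [0.003, 0.003, -1.0]]
force: [0.7, 4.5, 4.8]
gripper_width: 0.123
grasp_force: 39.1
```

>>> apply_moves --commands '[[[-4, 0, 0], [0, 0, 0], -1], [[-4, 0, 0], [0, 0, 0], -1], [[-4, 0, 0], [0, 0, 0], -1], [[-4, 0, 0], [0, 0, 0], -1], [[-4, 0, 0], [0, 0, 0], -1]]'

```text
clock: 19.75
tcp_pos: [554.9, 5.1, 71.6]
tcp_rot: [[0.149, 0.989, 0.003], [0.989, -0.149, 0.002], [0.002, 0.003, -1.0]]
force: [1.0, 4.6, 5.8]
gripper_width: 0.128
grasp_force: 39.1
```

>>> apply_moves --commands '[[[-4, 0, 0], [0, 0, 0], -1], [[-4, 0, 0], [0, 0, 0], -1], [[-4, 0, 0], [0, 0, 0], -1], [[0, 0, 0], [0, 0, 0], -1]]'

```text
clock: 20.25
tcp_pos: [553.0, -7.5, 71.5]
tcp_rot: [[0.15, 0.989, 0.003], [0.989, -0.15, 0.001], [0.002, 0.003, -1.0]]
force: [1.2, 2.4, 6.2]
gripper_width: 0.124
grasp_force: 39.1
```

```bash
python3 - <<'E'
from h import *
go([541.9+.1495*46,-69+.9888*46,70],81.4)
T=[541.8,-69,-.15]
t=viewer.get_image('top')[:,:,::-1].copy();c=viewer.get_calibration('top');tail(t,c,T)
E
```

```text
tcp [553.   -7.5  71.5] head 81.4 zaxis [ 0.003  0.001 -1.   ] shift [-16.5  -1.8   1.5] turn z rad -0.0 q7 -22.5 F [1.2 2.4 6.2] w 10.5 gf 39.1349333524704 t 20.25
sleeve y 86.6 133.6 x mean 1.12 92
```

>>> apply_moves --commands '[[[-4, 0, 0], [0, 0, 0], -1], [[-4, 0, 0], [0, 0, 0], -1], [[-4, 0, 0], [0, 0, 0], -1], [[-4, 0, 0], [0, 0, 0], -1], [[0, 0, 0], [0, 0, 0], -1]]'

```text
clock: 20.92
tcp_pos: [550.1, -24.1, 71.1]
tcp_rot: [[0.15, 0.989, 0.002], [0.989, -0.15, 0.001], [0.001, 0.002, -1.0]]
force: [1.4, 4.1, 7.9]
gripper_width: 0.122
grasp_force: 39.3
```

>>> apply_moves --commands '[[[0, 0, 0], [0, 0, 0], -0.3], [[0, 0, 0], [0, 0, 0], -0.3], [[0, 0, 0], [0, 0, 0], -0.3]]'

```text
clock: 21.3
tcp_pos: [549.0, -24.7, 70.1]
tcp_rot: [[0.151, 0.989, -0.001], [0.989, -0.151, -0.0], [-0.0, -0.001, -1.0]]
force: [-0.5, 0.1, 0.7]
gripper_width: 0.351
grasp_force: 0.0
```

```bash
python3 - <<'E'
from h import *
go([541.9+.1495*109,-69+.9888*109,70],81.4)
E
```

```text
tcp [549.  -24.7  70.1] head 81.3 zaxis [-0.001 -0.    -1.   ] shift [64.1 -0.4  0.1] turn z rad -0.001 q7 -21.0 F [-0.5  0.1  0.7] w 29.8 gf 0.0 t 21.3
```

>>> apply_moves --commands '[[[22, -0.3, 0], [0, 0, 0], -0.3], [[22, 0, 0], [0, 0, 0], -0.3], [[15, 0, 0], [0, 0, 0], -0.3], [[4, 0, 0], [0, 0, 0], -0.3], [[0, 0, 0], [0, 0, 0], -0.3]]'

```text
clock: 21.92
tcp_pos: [558.4, 37.6, 70.2]
tcp_rot: [[0.151, 0.989, -0.0], [0.989, -0.151, -0.0], [-0.0, -0.0, -1.0]]
force: [-0.2, -0.3, 0.8]
gripper_width: 0.35
grasp_force: 0.0
```

```bash
python3 - <<'E'
from h import *
go([541.9+.1495*109,-69+.9888*109,70],81.4)
im,c=wrist('w4');T=[541.8,-69,-.15];tail(im,c,T)
E
```

```text
tcp [558.4  37.6  70.2] head 81.3 zaxis [-0. -0. -1.] shift [ 1.2 -0.3  0.2] turn z rad -0.001 q7 -26.7 F [-0.2 -0.3  0.8] w 29.7 gf 0.0 t 21.925
sleeve y 68.7 115.2 x mean 1.21 3874
```

View pics/w4.png

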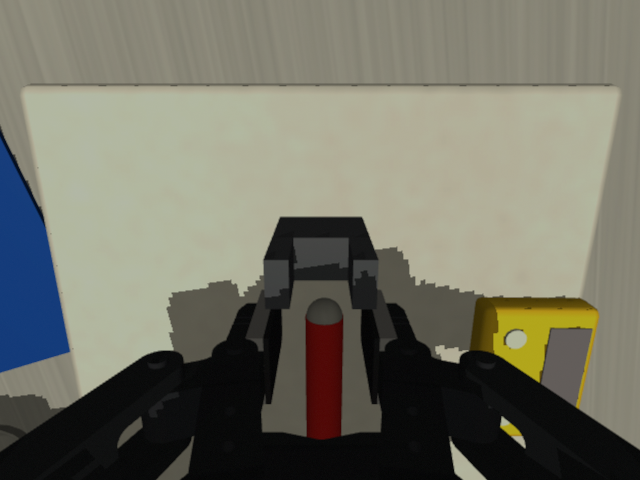

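The wrist view shows the rod's tail at (324,305), level, just in front of the rest and between the fingers. I'll take the second grip and push.

>>> apply_moves --commands '[[[0, 0, 0], [0, 0, 0], -1], [[0, 0, 0], [0, 0, 0], -1], [[0, 0, 0], [0, 0, 0], -1], [[0, 0, 0], [0, 0, 0], -1]]'

```text
clock: 22.48
tcp_pos: [558.4, 37.7, 70.3]
tcp_rot: [[0.151, 0.989, -0.0], [0.989, -0.151, -0.0], [-0.0, -0.0, -1.0]]
force: [-0.2, -0.9, 0.5]
gripper_width: 0.123
grasp_force: 38.9
```

>>> apply_moves --commands '[[[-4, 0, 0], [0, 0, 0], -1], [[-4, 0, 0], [0, 0, 0], -1], [[-4, 0, 0], [0, 0, 0], -1], [[-4, 0, 0], [0, 0, 0], -1], [[-4, 0, 0], [0, 0, 0], -1]]'

```text
clock: 23.1
tcp_pos: [555.5, 18.1, 70.4]
tcp_rot: [[0.15, 0.989, 0.0], [0.989, -0.15, 0.0], [0.0, 0.0, -1.0]]
force: [0.6, 1.5, 1.1]
gripper_width: 0.124
grasp_force: 38.9
```

>>> apply_moves --commands '[[[-4, 0, 0], [0, 0, 0], -1], [[-4, 0, 0], [0, 0, 0], -1], [[-4, 0, 0], [0, 0, 0], -1], [[-4, 0, 0], [0, 0, 0], -1], [[-4, 0, 0], [0, 0, 0], -1]]'

```text
clock: 23.72
tcp_pos: [552.5, -1.6, 70.4]
tcp_rot: [[0.15, 0.989, 0.0], [0.989, -0.15, 0.0], [0.0, 0.0, -1.0]]
force: [0.7, 2.9, 3.3]
gripper_width: 0.125
grasp_force: 39.1
```

Pushed 40 mm; the latch should be met at about 48 mm. I'll slow down here.

>>> apply_moves --commands '[[[-2, 0, 0], [0, 0, 0], -1], [[-2, 0, 0], [0, 0, 0], -1], [[-2, 0, 0], [0, 0, 0], -1], [[-2, 0, 0], [0, 0, 0], -1], [[-2, 0, 0], [0, 0, 0], -1]]'

```text
clock: 24.35
tcp_pos: [551.0, -11.3, 70.4]
tcp_rot: [[0.15, 0.989, 0.0], [0.989, -0.15, 0.0], [0.0, 0.0, -1.0]]
force: [-0.0, 4.0, 3.5]
gripper_width: 0.123
grasp_force: 39.2
```

>>> apply_moves --commands '[[[-1.5, 0, 0], [0, 0, 0], -1], [[-1.5, 0, 0], [0, 0, 0], -1], [[-1.5, 0, 0], [0, 0, 0], -1], [[-1, 0, 0], [0, 0, 0], -1]]'

```text
clock: 24.85
tcp_pos: [550.5, -15.6, 70.4]
tcp_rot: [[0.149, 0.989, 0.001], [0.989, -0.149, 0.001], [0.002, 0.001, -1.0]]
force: [1.1, 7.4, 3.9]
gripper_width: 0.123
grasp_force: 39.3
```

>>> apply_moves --commands '[[[-1, 0, 0], [0, 0, 0], -1], [[-1, 0, 0], [0, 0, 0], -1]]'

```text
clock: 25.1
tcp_pos: [550.2, -17.5, 70.5]
tcp_rot: [[0.149, 0.989, 0.001], [0.989, -0.149, 0.001], [0.002, 0.001, -1.0]]
force: [-0.4, 8.8, 4.1]
gripper_width: 0.125
grasp_force: 39.3
```

>>> apply_moves --commands '[[[-1, 0, 0], [0, 0, 0], -1], [[-1, 0, 0], [0, 0, 0], -1], [[-1, 0, 0], [0, 0, 0], -1]]'

```text
clock: 25.48
tcp_pos: [549.8, -20.4, 70.5]
tcp_rot: [[0.149, 0.989, 0.001], [0.989, -0.149, 0.002], [0.002, 0.001, -1.0]]
force: [1.4, 8.9, 4.6]
gripper_width: 0.122
grasp_force: 39.3
```

>>> apply_moves --commands '[[[-0.7, 0, 0], [0, 0, 0], -1], [[-0.7, 0, 0], [0, 0, 0], -1]]'

```text
clock: 25.72
tcp_pos: [549.6, -21.8, 70.5]
tcp_rot: [[0.149, 0.989, 0.001], [0.989, -0.149, 0.001], [0.002, 0.001, -1.0]]
force: [0.9, 7.8, 5.4]
gripper_width: 0.124
grasp_force: 39.3
```

```bash
python3 - <<'E'
from h import *
go([541.9+.1495*46,-69+.9888*46,70],81.4)
T=[541.8,-69,-.15]
for n in('top','scene'):
    t=viewer.get_image(n)[:,:,::-1].copy();c=viewer.get_calibration(n);tail(t,c,T)
R,tt=model(T);p=R@np.array([0,-166])+tt;o=ray(c,proj(c,[*p,90]),90)
h=cv2.cvtColor(t,cv2.COLOR_BGR2HSV);m=((h[...,0]>45)&(h[...,0]<85)&(h[...,1]>90)).astype(np.uint8)
k,l,s,ce=cv2.connectedComponentsWithStats(m);q=proj(c,[*p,90]);print(q,[(s[i,4],ce[i].round(1)) for i in range(1,k) if np.linalg.norm(ce[i]-q)<25])
E
```

```text
tcp [549.6 -21.8  70.5] head 81.4 zaxis [ 0.001  0.001 -1.   ] shift [-1.8 -0.5  0.5] turn z rad 0.0 q7 -21.1 F [0.9 7.8 5.4] w 10.6 gf 39.31305706501007 t 25.725
sleeve y 7.0 45.3 x mean -0.86 78
[255.01830122 309.62734145] [(np.int32(28), array([255.5, 307.8]))]
```

>>> apply_moves --commands '[[[-0.7, 0, 0], [0, 0, 0], -1], [[-0.7, 0, 0], [0, 0, 0], -1]]'

```text
clock: 26.08
tcp_pos: [549.4, -23.1, 70.5]
tcp_rot: [[0.149, 0.989, 0.001], [0.989, -0.149, 0.002], [0.002, 0.001, -1.0]]
force: [0.8, 7.8, 4.8]
gripper_width: 0.124
grasp_force: 39.3
```

>>> apply_moves --commands '[[[-0.6, 0, 0], [0, 0, 0], -1], [[-0.6, 0, 0], [0, 0, 0], -1]]'

```text
clock: 26.32
tcp_pos: [549.2, -24.3, 70.5]
tcp_rot: [[0.149, 0.989, 0.001], [0.989, -0.149, 0.002], [0.002, 0.001, -1.0]]
force: [2.0, 8.1, 4.9]
gripper_width: 0.123
grasp_force: 39.3
```

>>> apply_moves --commands '[[[-0.6, 0, 0], [0, 0, 0], -1], [[-0.6, 0, 0], [0, 0, 0], -1]]'

```text
clock: 26.58
tcp_pos: [549.2, -24.7, 70.5]
tcp_rot: [[0.149, 0.989, 0.001], [0.989, -0.149, 0.002], [0.003, 0.001, -1.0]]
force: [1.6, 11.7, 5.4]
gripper_width: 0.121
grasp_force: 39.3
```

>>> apply_moves --commands '[[[-0.5, 0, 0], [0, 0, 0], -1], [[-0.5, 0, 0], [0, 0, 0], -1]]'

```text
clock: 26.82
tcp_pos: [549.2, -24.8, 70.5]
tcp_rot: [[0.148, 0.989, 0.002], [0.989, -0.148, 0.003], [0.003, 0.001, -1.0]]
force: [1.8, 14.3, 4.7]
gripper_width: 0.121
grasp_force: 39.3
```

```bash
python3 - <<'E'
from h import *
go([541.9+.1495*40,-69+.9888*40,70],81.4)
t=viewer.get_image('scene')[:,:,::-1].copy()
u=viewer.get_image('top')[:,:,::-1].copy();tail(u,viewer.get_calibration('top'),[541.8,-69,-.15])
A=cv2.resize(t[240:330,230:360],None,fx=4,fy=4,interpolation=cv2.INTER_CUBIC)
B=cv2.resize(cv2.imread('pics/scene0.png')[240:330,230:300],None,fx=4,fy=4,interpolation=cv2.INTER_CUBIC)
cv2.imwrite('pics/l5.png',np.hstack([A,B]))
E
```

```text
tcp [549.2 -24.8  70.5] head 81.5 zaxis [ 0.002  0.003 -1.   ] shift [-4.7 -0.6  0.5] turn z rad 0.001 q7 -20.7 F [ 1.8 14.3  4.7] w 10.3 gf 39.29985165596008 t 26.825
```

View pics/l5.png

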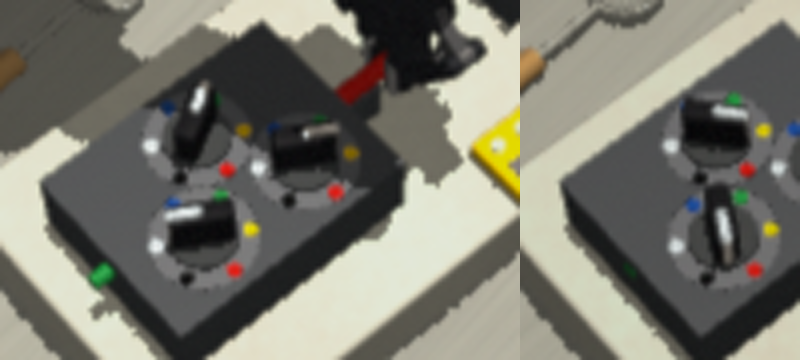

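The picture shows the green latch pin protruding at (101,275), where the start view had it flush. The rod has stalled with the force rising to 14 N, so it is home. I'll relax, release and lift clear.

>>> apply_moves --commands '[[[1, 0, 0], [0, 0, 0], -1], [[0, 0, 0], [0, 0, 0], -0.2], [[0, 0, 0], [0, 0, 0], -0.2], [[0, 0, 0], [0, 0, 0], -0.2], [[0, 0, 0], [0, 0, 0], -0.2]]'

```text
clock: 27.55
tcp_pos: [548.4, -27.3, 70.2]
tcp_rot: [[0.151, 0.989, -0.0], [0.989, -0.151, -0.0], [-0.0, -0.0, -1.0]]
force: [1.0, -0.1, -0.1]
gripper_width: 0.397
grasp_force: 0.0
```

>>> apply_moves --commands '[[[0, 0, -25], [0, 0, 0], -0.2], [[0, 0, -50], [0, 0, 0], -0.2], [[0, 0, -50], [0, 0, 0], -0.2], [[0, 0, -50], [0, 0, 0], -0.2], [[0, 0, -30], [0, 0, 0], -0.2]]'

```text
clock: 28.18
tcp_pos: [549.0, -27.1, 278.0]
tcp_rot: [[0.151, 0.989, 0.003], [0.989, -0.151, -0.0], [0.0, 0.003, -1.0]]
force: [0.8, -0.2, -0.4]
gripper_width: 0.399
grasp_force: 0.0
```

>>> apply_moves --commands '[[[-45, 0, 0], [0, 0, 0], -0.2], [[-45, 0, 0], [0, 0, 0], -0.2], [[-30, 0, 0], [0, 0, 0], -0.2], [[0, 0, 0], [0, 0, 0], -0.2], [[0, 0, 0], [0, 0, 0], -0.2]]'

```text
clock: 28.8
tcp_pos: [530.6, -144.9, 275.2]
tcp_rot: [[0.15, 0.989, -0.0], [0.989, -0.15, 0.001], [0.001, -0.0, -1.0]]
force: [0.4, 0.5, -0.4]
gripper_width: 0.399
grasp_force: 0.0
```

```bash
python3 - <<'E' 2>/dev/null
from h import *
im,c=wrist('w6');T=[541.7,-69,-.15]
T,n,r=fit(im,c,T,lo=25);print(T,n,r);print(pointers(im,c,T));tail(im,c,T)
t=viewer.get_image('scene')[:,:,::-1].copy();c=viewer.get_calibration('scene');tail(t,c,T)
cv2.imwrite('pics/w6s.png',np.hstack([cv2.resize(im,(400,300)),cv2.resize(t,(400,300))]))
E
```

```text
[np.float64(541.7176763057786), np.float64(-69.00105886044102), np.float64(-0.1508667321981286)] 12 0.2865082406328551
[(np.float64(59.6), 225, [4.5, 7.6]), (np.float64(119.7), 195, [-4.6, 8.1]), (np.float64(nan), 0, [nan, nan])]
sleeve y 2.4 54.6 x mean 0.48 1239
sleeve y 7.0 55.8 x mean -0.86 101
```

View pics/w6s.png

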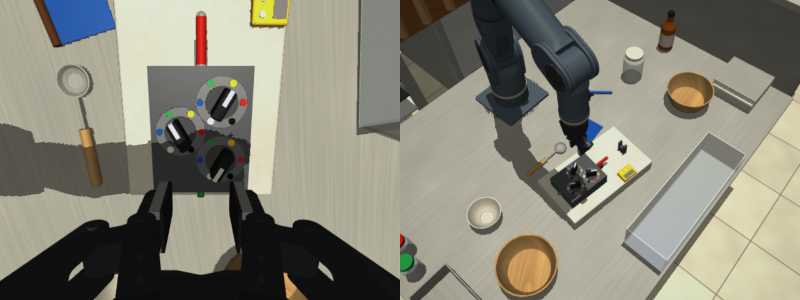

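The view shows only the red sleeve sticking out of the housing, the green pin out at the far end (201,195), the pointers on code, and the bystanders untouched. I'll hand in.

```bash
python3 -c "
from workcell import arm
print(arm.close_job())"
```

```text
the job is handed in; nothing more can be done
None
```

The safe is unlocked and the job is handed in: the dials stand on yellow, green and white, the rod is home, the green latch pin is out, and nothing else was moved, at about 29 s on the robot's clock.

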